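Latch back the gate of the handset cage

TASK

Take the knob of the gravity latch on the handset cage, lift the latch bar clear of its catch and swing the self-closing gate open until the bar can drop fully into the hold-back catch on the post, so that the gate stays open by itself when you let go. Work by feel: do not wrench the bar against its guide, catches or rubber buffer, do not pull the gate before the bar is clear, do not fling the gate or let it fly shut, and leave the other things on the desk where they are.

Things in the scene. Friction and masses are not known exactly. Their poses are not given: they have to be found in the camera images.
- cage: Grey steel-framed wire-mesh cage, 272 mm wide, 200 deep, 243 high. Origin: foot of the gate's vertical hinge axis, at desk height; z up, x from the gate into the cage, y along the shut gate from hinge to latch side.
- gate (a joint): Gate angle, rad: 0 shut, growing as it opens (anticlockwise from above, free edge coming out toward -x of the cage), at most 1.8. The gate is 206 mm wide and 226 mm high. A damped spring hinge closes it (0.2 N m when shut, 0.36 N m at a right angle, and 0.35 N m s of damping): hold it until it is latched.
- latch (a joint): Lift angle of the steel latch bar, rad: 0 lying down in its guide, growing as the free end rises; the guide's upper bridge stops it at 0.094 to 0.11, 8.4 to 10 mm of lift at the knob. Only near this stop is it surely clear of the catch. It pivots 45 mm from the hinge axis and falls by its own weight (2 N at the knob).
- knob (a point): Middle of the knob's 14 mm thick round stem, to be gripped. It stands straight out of the gate front, 44 mm free in front of the bar, then a 26 mm head. Gate shut: x -40, y 135, z 195 mm in the cage's frame (135 mm from the hinge axis, 40 mm before the gate's middle plane). Moves with bar and gate; x along the stem toward the gate, y along the bar to its free end.
- bar_tip (a point): Free end of the latch bar (16 mm high, 6 mm thick), 240 mm from the hinge axis, 195 mm above the desk and 15 mm in front of the gate's middle plane.
- guide: Upper bridge of the staple on the gate's free stile, 177 mm from the hinge axis, through which the bar passes: it stops the bar's lift. Bolted through slots, so its height differs by 2 mm. Origin near desk height below it, in the gate's middle plane; axes as the gate's.
- catch: Steel catch at the latch side of the cage front, 225 mm from the hinge axis. With the gate shut the bar lies behind its nose with 3 mm of play; the nose stands 10 to 14 mm above the lowered bar's underside (slotted screw holes). Its front is a ramp. Origin near desk height below it, axes as the cage's.
- post: Hold-back post, 20 mm square, 226 mm from the hinge axis toward -x of the cage; origin at its foot, axes as the cage's. The catch on it is clamped on a slotted cross bar, up to 24 mm to either side (cage y), not measured. In opening direction: ramp, nose 12 mm above the lowered bar's underside, slot 10.5 mm wide, upright rubber buffer, met at 1.46 to 1.69 rad. The bar, let down, rests on the nose at 1.44 to 1.67.
- pen_holder: Blue square pen holder with pens and scissors, 75 mm wide. Leave it.
- phone: Phone in a pale green case, 75 by 155 mm, lying flat. Leave it.
- stapler: Black stapler, 150 mm long. Leave it.
- tape_dispenser: Grey tape dispenser, 140 mm long. Leave it.

How it is judged:
By the outcome, as a careful person would: the job done as asked, in the order asked, and still so for the second after the job is handed in, with the robot touching nothing.
It also fails if it takes over 67 s, if anything falls off the work surface, if the arm or the gripper's body presses on something with over 40 N, if the wrist force passes 120 N, or if a joint passes its speed limit or range.

ROBOT

A 7-joint arm with a two-finger parallel gripper is mounted at the origin on the work surface. World frame = base frame: x ahead of the robot, y to its left, z up, the work surface at z = 0. Lengths are in m, angles in rad, forces in N, time in s.
With the tool pointing down it reaches from about 0.35 to 0.775 m from the base axis. Payload 3.1 kg.
Tool frame: the origin (TCP) lies on the front face of the gripper's body, between the roots of the fingers; the fingertips stand 73 mm ahead of it and the grasp point (between the pads) lies 54 mm ahead of it (hold_point_z is the distance from the TCP to the grasp point, in m); z points along the fingers, y is the line along which they close (so a half turn about z gives the same grasp; the last joint's range is limited). The gripper opens to 85 mm and grips with 20 to 120 N. Pads are 22 mm wide; open, the fingers measure 114 mm over their backs; the gripper's body (76 mm by 85 mm) begins 54 mm behind the grasp point. The pads swing forward as they close: fully open they stand 13 mm farther back than shut.
Start: joints at [1.177, 0.311, 0.014, 1.512, -0.004, 1.319, -0.027], TCP at [0.19, -0.516, 0.304] pointing down, gripper open.
Joint ranges: [-2.7, 2.7], [-0.3, 1.91], [-1.27, 1.3], [0.12, 2.57], [-1.44, 4.58], [0.2, 2.03], [-3.05, 3.05]. Speed limits (rad/s): [2.79, 2.79, 3.14, 3.14, 3.14, 3.14, 3.14].

INTERFACE

Orientations are given as a unit quaternion [w, x, y, z].
In Python, from bench import get_obs, snapshot, camera_model, hand_in, masks_of, spot_point, hold_point_z gives the robot as it stands. The module is installed in compiled form; this text tells all that it offers.
- The arm moves only by the tool servo_tool, never from a script. Its argument "series" is one flat list of numbers, 4 for each row, row after row: the shift along the world's x, y, z each as a share of 150 mm, from -1 to 1, then the turn about the world's z as a share of pi/2 rad, from -1 to 1. A call has 1 to 8 rows; each row is the pose to reach, as a shift and turn from the pose commanded when the call began; what a row does not reach only later rows make up. A row lasts 1/12 s, in which the tool goes at most 41.7 mm and 7.16 degrees, less where a joint would pass 70% of its speed; a pose out of reach is approached as far as the arm can. A call with a number of a shift or a turn outside -1 to 1 is refused whole. A call with a gripper value outside its range is refused whole. "grip" is the closure, from -1 (fully open) to 1 (shut), so that 0 is half open, set as the call begins (left out, the last holds). The fingers move at their own pace and stop on an object; "newtons" is the grip in N (left out, the last holds). Time passes only in rows, so rows that repeat a pose let the fingers close. It gives the time, the measured TCP pose, the force, the opening and the grip force at its end, in the units of the state.
- get_obs(): the state, without advancing time (a new reading comes with each control period).
- snapshot(name): name is "scene" or "top" or "wrist"; returns the picture (480x640x3 uint8, red, green, blue); there is no depth.
- camera_model(name): a dict with "fx", "fy", "cx", "cy" (pixels), "R" (3x3) and "t" (3): a world point X has camera coordinates R X + t; the wrist camera has in their place "T_tool_cam" (4x4, takes a point from camera to tool coordinates, whose origin is the TCP and whose axes are the flange's). Camera axes: x right, y down, z forward; pixel columns grow to the right and rows downward; lengths in m; the calibration is good to about 2 mm. A picture is of the moment at which its call begins: read the wrist's pose just before it. camera_model takes no time and is no camera call.
- hand_in(): hands the job in; it is judged then, once.
Trained networks look in the newest picture that a camera, given by its name, has taken for a name from the list of things; names that differ only in an ending like _2 or _b are one class to them, and where a whole thing is asked for, a point or a joint stands for the part that bears it (a point fixed in the world has none). Each returns a list of dicts, best first, with "confidence" (0 to 1); they miss things now and then, are a little off and sometimes report something else, mostly with a low value. They report only what shows in the picture. A call takes as long as a camera call.
- masks_of(name, camera): "pixels" (480x640 bool, what is visible of it) and "xy" ([column, row] in pixels, amid what is visible of it).
- spot_point(name, camera): "xy" ([column, row] in pixels: a listed point, or the origin of a listed thing).
The state is a dict: "time": time; "joints": joint angles; "joint_velocities": joint speeds; "effort": joint torques, N m; "tool_pos": TCP position; "tool_rot": TCP orientation; "wrist_force": force on the tool from outside, world axes, zero at the start; "ft_torque": the same for the moment, N m; "width": finger opening in m; "finger_force": force on a finger pad.
Only numpy, scipy, OpenCV 4.12 (cv2) and the standard library are available. Lean on these libraries where they do the work, as an engineer would, in place of code of your own. Each camera call takes 0.05 s, during which the arm holds its last target. There are 200 camera calls.

## Working session

There is one attempt and no reset: what is moved stays moved. The work goes in short steps, Python scripts to look and compute and a tool call to move; the robot and the scene stay as the last step left them, time stands still between calls to the robot, and variables do not carry over. Pictures are saved under pics/ and viewed, at most 10 in all, crops included, and the job is handed in when it is done.

Besides the shell and the picture viewer there is one more tool, called after ">>>" as a command line: name --argument value ..., lists and objects as JSON in quotes. servo_tool: Moves the arm, as the interface text tells. Shift numbers are shares of 150 mm and turn numbers shares of pi/2 rad, none past 1 either way. Its arguments: {"type":"object","properties":{"series":{"type":"array","items":{"type":"number"}},"grip":{"type":"number"},"newtons":{"type":"number"}},"required":["series"]}

```bash
mkdir -p pics
python3 - <<'E'
from bench import *
import cv2,numpy as np
print(get_obs(), hold_point_z)
for c in ["scene","top"]:
    im=snapshot(c); cv2.imwrite(f"pics/{c}0.png",im[:,:,::-1])
    m=camera_model(c); print(c,{k:np.round(v,4).tolist() for k,v in m.items()})
    for n in ["cage","knob","bar_tip","post","catch","guide","pen_holder","phone","stapler","tape_dispenser"]:
        print(n,[(np.round(d["xy"]).tolist(),round(d["confidence"],2)) for d in spot_point(n,c)][:3])
E
```

```text
{'time': 0.0, 'joints': array([ 1.17732851,  0.31177374,  0.01398869,  1.51307615, -0.00444075,
        1.3192032 , -0.02720362]), 'joint_velocities': array([-0.00010705,  0.00171067, -0.00044883,  0.00042685, -0.00077477,
        0.00098566,  0.00022889]), 'effort': array([ 1.19217566e-04, -3.79916990e+01,  1.45970271e-01, -2.30589455e+01,
        1.23786059e-02,  1.35596510e-02,  1.44254051e-05]), 'tool_pos': array([ 0.18934194, -0.51577915,  0.30278676]), 'tool_rot': array([-1.19051019e-03,  9.84565754e-01,  1.75010856e-01, -2.41433319e-04]), 'wrist_force': array([-0.23334725,  0.14733697,  0.21860242]), 'ft_torque': array([ 0.0290997 , -0.02555586,  0.06547386]), 'finger_force': 0.0, 'width': 0.08505483416380383} 0.0539
scene {'fx': 611.7252, 'fy': 611.7252, 'cx': 328.9512, 'cy': 244.1835, 'R': [[0.2374, -0.9714, -0.0016], [-0.9184, -0.224, -0.3262], [0.3165, 0.0789, -0.9453]], 't': [-0.1156, 0.5384, 1.316]}
cage [([369.0, 233.0], 0.81), ([507.0, 341.0], 0.48)]
knob [([312.0, 199.0], 0.86)]
bar_tip [([267.0, 173.0], 0.73)]
post [([343.0, 314.0], 0.92)]
catch []
guide []
pen_holder [([176.0, 196.0], 0.63)]
phone [([505.0, 274.0], 0.87), ([371.0, 231.0], 0.23)]
stapler [([156.0, 256.0], 0.93)]
tape_dispenser []
top {'fx': 476.0154, 'fy': 476.0154, 'cx': 314.5577, 'cy': 240.8029, 'R': [[-0.0012, -0.9998, 0.0179], [-0.9891, -0.0015, -0.1472], [0.1472, -0.0179, -0.9889]], 't': [0.0011, 0.5363, 1.35]}
cage [([338.0, 207.0], 0.97)]
knob [([287.0, 203.0], 0.66)]
bar_tip [([251.0, 192.0], 0.67)]
post []
catch []
guide []
pen_holder [([171.0, 217.0], 0.83)]
phone [([450.0, 221.0], 0.93)]
stapler [([172.0, 270.0], 0.61)]
tape_dispenser [([459.0, 269.0], 0.83)]
```

View pics/scene0.png

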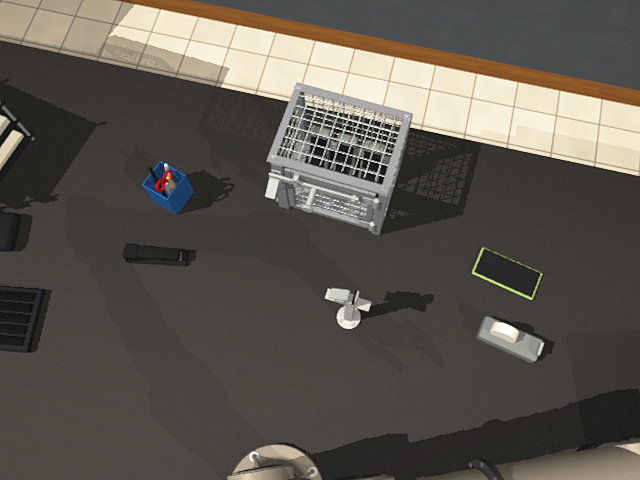

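View pics/top0.png

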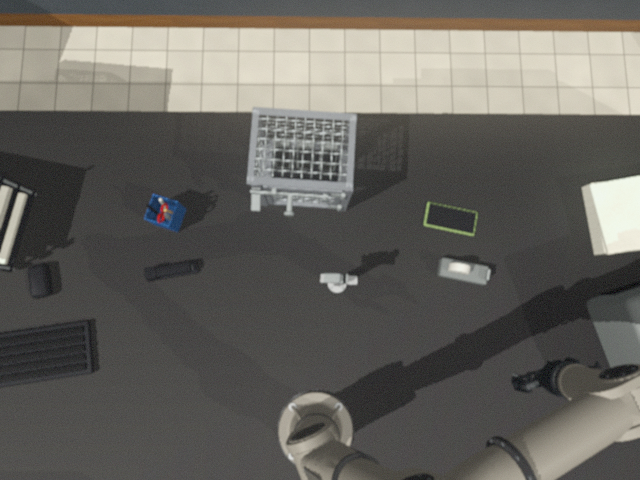

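The overview shows the cage ahead of the robot. The gate faces the robot, with its hinge on the right and the knob near (312,199) in scene and (287,203) in top. The post is near (343,314), in front.

```bash
cat > h.py <<'E'
from bench import *
import numpy as np
def ray(c,uv):
    m=camera_model(c); R=np.array(m["R"]);t=np.array(m["t"])
    return -R.T@t, R.T@np.array([(uv[0]-m["cx"])/m["fx"],(uv[1]-m["cy"])/m["fy"],1])
def atz(c,uv,z):
    o,d=ray(c,uv); return o+d*(z-o[2])/d[2]
def tri(l):
    A=0;b=0
    for c,uv in l:
        o,d=ray(c,uv); d=d/np.linalg.norm(d); P=np.eye(3)-np.outer(d,d); A=A+P;b=b+P@o
    return np.linalg.solve(A,b)
E
python3 - <<'E'
from h import *
import cv2
ims={c:snapshot(c) for c in("scene","top")}
H={"cage":0,"knob":.195,"bar_tip":.195,"post":0}
for n,z in H.items():
    l=[]
    for c in ims:
        s=spot_point(n,c)
        for d in s[:2]:
            print(n,c,np.round(d["xy"],1),round(d["confidence"],2),np.round(atz(c,d["xy"],z),4))
        if s:l.append((c,s[0]["xy"]))
    if len(l)==2: print("   tri",np.round(tri(l),4))
a=ims["scene"][150:340,230:430]; cv2.imwrite("pics/crop1.png",cv2.resize(a,None,fx=3,fy=3,interpolation=2)[:,:,::-1])
E
```

```text
cage scene [368.7 231.3] 0.96 [ 0.6367 -0.0645  0.    ]
cage top [337.9 209.9] 0.59 [ 0.6372 -0.0705  0.    ]
   tri [ 0.6325 -0.0671  0.015 ]
knob scene [311.  197.1] 0.82 [0.6114 0.0704 0.195 ]
knob top [288.4 202.7] 0.87 [0.614  0.0724 0.195 ]
knob top [167.1 216.9] 0.65 [0.5753 0.3866 0.195 ]
   tri [0.6178 0.0727 0.1792]
bar_tip scene [268.2 173.4] 0.9 [0.6441 0.1761 0.195 ]
bar_tip top [251.6 189.9] 0.61 [0.6481 0.1691 0.195 ]
bar_tip top [334.6 283.6] 0.28 [ 0.4026 -0.0471  0.195 ]
   tri [0.6459 0.1725 0.1956]
post scene [343.  311.5] 0.84 [ 0.4249 -0.0493  0.    ]
post top [334.5 283. ] 0.9 [ 0.4158 -0.0585  0.    ]
   tri [ 0.4109 -0.053   0.0662]
```

View pics/crop1.png

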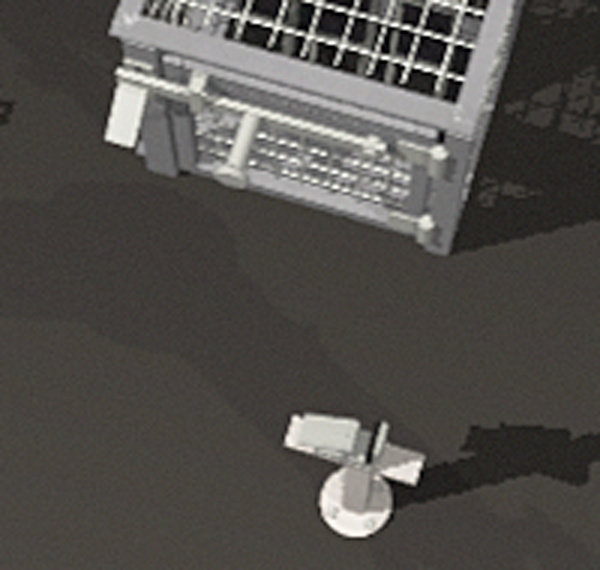

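The crop shows the bar lying down in its guide, with the knob stem pointing toward the robot. The post's ramp and catch sit at about (343,300) in scene. I'll set out above the knob.

>>> servo_tool --series '[0.7,0.97,0.5,-0.1,0.7,0.97,0.5,-0.1,0.7,0.97,0.5,-0.1,0.7,0.97,0.5,-0.1,0.7,0.97,0.5,-0.1]' --grip -1

```text
time: 2.02
tool_pos: [0.2974, -0.3675, 0.3808]
tool_rot: [0.0, 0.995, 0.099, 0.001]
wrist_force: [1.3, -0.1, 0.4]
width: 0.0854
finger_force: 0.0
```

>>> servo_tool --series '[0.7,0.97,0,-0.1,0.7,0.97,0,-0.1,0.7,0.97,0,-0.1,0.7,0.97,0,-0.1,0.7,0.97,0,-0.1]'

```text
time: 2.43
tool_pos: [0.4028, -0.219, 0.3794]
tool_rot: [-0.001, 1.0, 0.023, 0.001]
wrist_force: [0.1, 0.2, -0.6]
width: 0.0855
finger_force: 0.0
```

>>> servo_tool --series '[0.7,0.97,0,-0.07,0.7,0.97,0,-0.07,0.7,0.97,0,-0.07,0.7,0.97,0,-0.07,0.7,0.97,0,-0.07]'

```text
time: 2.85
tool_pos: [0.5068, -0.0729, 0.379]
tool_rot: [-0.002, 0.999, -0.032, 0.001]
wrist_force: [0.1, 0.5, 0.1]
width: 0.0854
finger_force: 0.0
```

>>> servo_tool --series '[0.5,0.97,0,0,0.5,0.97,0,0,0.5,0.97,0,0,0.5,0.97,0,0,0.5,0.97,0,0,0.5,0.97,0,0,0.5,0.97,0,0]'

```text
time: 3.43
tool_pos: [0.5796, 0.0652, 0.3786]
tool_rot: [0.001, 0.999, -0.036, -0.0]
wrist_force: [0.4, -0.4, 0.4]
width: 0.0853
finger_force: 0.0
```

```bash
cat >> h.py <<'E'
from scipy.spatial.transform import Rotation as Ro
def wz(uv,z,o):
    m=camera_model("wrist");T=np.array(m["T_tool_cam"])
    q=np.array(o["tool_rot"]);W=np.eye(4);W[:3,:3]=Ro.from_quat(np.r_[q[1:],q[0]]).as_matrix();W[:3,3]=o["tool_pos"]
    W=W@T; d=W[:3,:3]@np.array([(uv[0]-m["cx"])/m["fx"],(uv[1]-m["cy"])/m["fy"],1]); p=W[:3,3]
    return p+d*(z-p[2])/d[2]
E
python3 - <<'E'
from h import *
import cv2
o=get_obs(); im=snapshot("wrist"); cv2.imwrite("pics/w1.png",im[:,:,::-1])
for n,z in {"knob":.195,"bar_tip":.195,"cage":0,"guide":0.2,"catch":.2,"post":0}.items():
    for d in spot_point(n,"wrist")[:2]: print(n,np.round(d["xy"],1),round(d["confidence"],2),np.round(wz(d["xy"],z,o),4))
E
```

```text
knob [309.7 194.5] 0.66 [0.6115 0.0701 0.195 ]
bar_tip [139.9 155.8] 0.65 [0.6441 0.1764 0.195 ]
cage [432.5 134. ] 0.64 [ 0.6426 -0.0654  0.    ]
post [421.2 320.7] 0.79 [ 0.4141 -0.0516  0.    ]
```

View pics/w1.png

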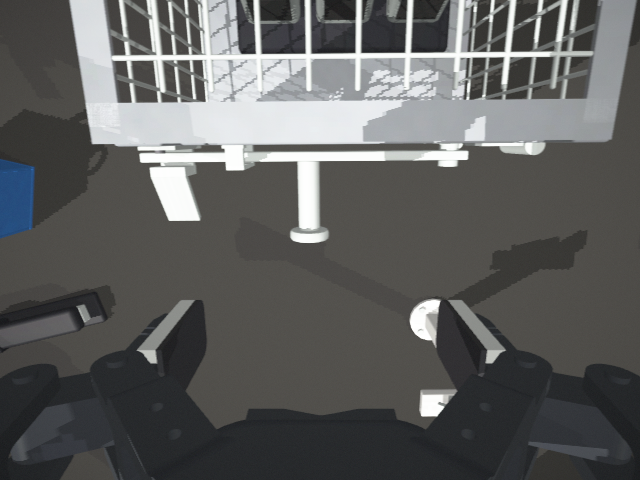

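The wrist view shows the stem from (309,160) to (309,228) with the head at (309,235), square to the gripper. The bar lies level at row about 156 and the post foot is at (421,320). All the position estimates agree, so I'll descend with the fingers half closed.

>>> servo_tool --series '[0.09,0.035,0,0.005,0.185,0.035,-0.1,0.005,0.185,0.035,-0.3,0.005,0.185,0.035,-0.45,0.005,0.185,0.035,-0.5,0.005,0.185,0.035,-0.5,0.005]' --grip -0.1 --newtons 20

```text
time: 4.28
tool_pos: [0.6061, 0.07, 0.3014]
tool_rot: [0.001, 0.999, -0.033, -0.003]
wrist_force: [-0.4, -0.5, 0.5]
width: 0.0474
finger_force: 0.0
```

>>> servo_tool --series '[0,0,-0.1,0,0,0,-0.2,0,0,0,-0.3,0,0,0,-0.335,0,0,0,-0.335,0,0,0,-0.335,0]'

```text
time: 4.78
tool_pos: [0.6079, 0.071, 0.2552]
tool_rot: [-0.0, 0.999, -0.032, 0.001]
wrist_force: [1.6, -0.2, 0.2]
width: 0.047
finger_force: 0.0
```

Run:
```python
from h import *
import cv2
o=get_obs(); im=snapshot("wrist"); cv2.imwrite("pics/w2.png",im[:,:,::-1]); print(o["tool_pos"],o["tool_rot"],o["wrist_force"],o["width"])
for d in spot_point("knob","wrist")[:1]: print(np.round(d["xy"],1),round(d["confidence"],2),np.round(wz(d["xy"],.195,o),4))
```

```text
[0.60794387 0.07097249 0.2551997 ] [-1.78584365e-04  9.99476869e-01 -3.23219401e-02  1.11768643e-03] [ 1.62270404 -0.18242792  0.21772551] 0.046995547706066544
[323.2 317.6] 0.96 [0.6115 0.0702 0.195 ]
```

View pics/w2.png

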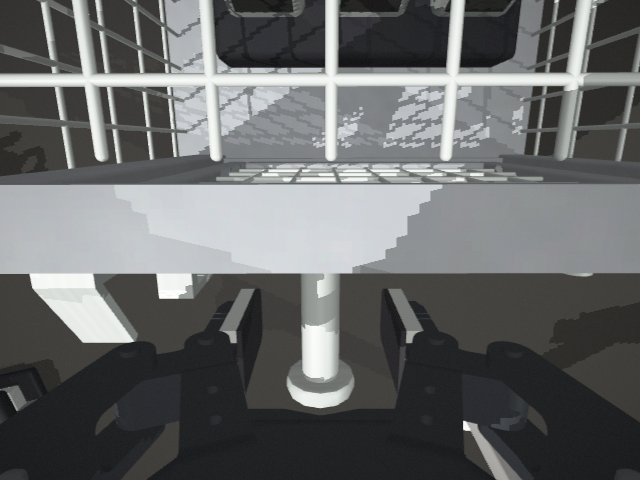

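The stem stands centred between the pads at column 320, so I'm closing gently.

>>> servo_tool --series '[0,0,0,0,0,0,0,0,0,0,0,0,0,0,0,0,0,0,0,0,0,0,0,0]' --grip 1 --newtons 25

```text
time: 5.38
tool_pos: [0.6076, 0.0713, 0.2544]
tool_rot: [-0.0, 0.999, -0.032, 0.001]
wrist_force: [0.3, 0.0, 2.9]
width: 0.0132
finger_force: 25.1
```

>>> servo_tool --series '[0,0,0.01,0,0,0,0.02,0,0,0,0.025,0,0,0,0.03,0,0,0,0.03,0,0,0,0.03,0]'

```text
time: 5.88
tool_pos: [0.6071, 0.0712, 0.2575]
tool_rot: [-0.0, 0.999, -0.032, -0.0]
wrist_force: [1.9, 1.4, -4.6]
width: 0.0129
finger_force: 24.5
```

>>> servo_tool --series '[0,0,0.01,0,0,0,0.02,0,0,0,0.02,0,0,0,0.02,0]'

```text
time: 6.22
tool_pos: [0.6072, 0.0711, 0.2613]
tool_rot: [-0.0, 0.999, -0.032, -0.0]
wrist_force: [1.8, 2.0, -3.3]
width: 0.0129
finger_force: 24.4
```

>>> servo_tool --series '[0,0,0.005,0,0,0,0.01,0,0,0,0.01,0,0,0,0.01,0]'

```text
time: 6.55
tool_pos: [0.6073, 0.071, 0.2628]
tool_rot: [-0.0, 0.999, -0.032, 0.0]
wrist_force: [1.6, 1.7, -3.1]
width: 0.0129
finger_force: 24.4
```

>>> servo_tool --series '[0,0,0.003,0,0,0,0.005,0,0,0,0.005,0,0,0,0.005,0]'

```text
time: 6.88
tool_pos: [0.6073, 0.0709, 0.2633]
tool_rot: [0.0, 0.999, -0.032, -0.0]
wrist_force: [2.1, 1.1, -3.5]
width: 0.0129
finger_force: 24.4
```

>>> servo_tool --series '[0,0,0.002,0,0,0,0.004,0,0,0,0.004,0,0,0,0.004,0]'

```text
time: 7.22
tool_pos: [0.6071, 0.0709, 0.2634]
tool_rot: [0.0, 0.999, -0.032, -0.001]
wrist_force: [2.8, 1.1, -7.3]
width: 0.0128
finger_force: 24.3
```

The stop is felt: 9.0 mm of lift, with the down force rising from 3 N to 7 N. Next I'll work out the arc.

```bash
cat > arc.py <<'E'
import numpy as np,sys
# args: hx hy x0 y0 th0 th1 ... ; prints rows for each call from pose at th0
a=list(map(float,sys.argv[1:])); H=np.array(a[:2]); p0=np.array(a[2:4])
def P(t): c,s=np.cos(t),np.sin(t); return H+np.array([[c,-s],[s,c]])@(p0-H)
for b,e in zip(a[4:],a[5:]):
    n=8; out=[]
    for i in range(1,n+1):
        t=b+(e-b)*i/n; d=(P(t)-P(b))/.15; out+=[round(d[0],3),round(d[1],3),0,round((t-b)/(np.pi/2),3)]
    print(b,e,out)
E
python3 arc.py .6425 -.0665 .607 .0711 0 .08 .24 .44 .64 .84 1.04 1.24 1.34
```

```text
0.0 0.08 [np.float64(-0.009), np.float64(-0.002), 0, 0.006, np.float64(-0.018), np.float64(-0.005), 0, 0.013, np.float64(-0.027), np.float64(-0.008), 0, 0.019, np.float64(-0.036), np.float64(-0.01), 0, 0.025, np.float64(-0.046), np.float64(-0.013), 0, 0.032, np.float64(-0.055), np.float64(-0.016), 0, 0.038, np.float64(-0.064), np.float64(-0.019), 0, 0.045, np.float64(-0.073), np.float64(-0.022), 0, 0.051]
0.08 0.24 [np.float64(-0.018), np.float64(-0.006), 0, 0.013, np.float64(-0.036), np.float64(-0.013), 0, 0.025, np.float64(-0.053), np.float64(-0.02), 0, 0.038, np.float64(-0.071), np.float64(-0.028), 0, 0.051, np.float64(-0.088), np.float64(-0.035), 0, 0.064, np.float64(-0.105), np.float64(-0.043), 0, 0.076, np.float64(-0.122), np.float64(-0.052), 0, 0.089, np.float64(-0.139), np.float64(-0.061), 0, 0.102]
0.24 0.44 [np.float64(-0.021), np.float64(-0.011), 0, 0.016, np.float64(-0.041), np.float64(-0.023), 0, 0.032, np.float64(-0.061), np.float64(-0.036), 0, 0.048, np.float64(-0.081), np.float64(-0.049), 0, 0.064, np.float64(-0.101), np.float64(-0.062), 0, 0.08, np.float64(-0.12), np
[... 1474 characters left out ...]
64(-0.017), np.float64(-0.069), 0, 0.048, np.float64(-0.021), np.float64(-0.092), 0, 0.064, np.float64(-0.025), np.float64(-0.116), 0, 0.08, np.float64(-0.029), np.float64(-0.139), 0, 0.095, np.float64(-0.031), np.float64(-0.163), 0, 0.111, np.float64(-0.034), np.float64(-0.186), 0, 0.127]
1.24 1.34 [np.float64(-0.001), np.float64(-0.012), 0, 0.008, np.float64(-0.002), np.float64(-0.024), 0, 0.016, np.float64(-0.002), np.float64(-0.035), 0, 0.024, np.float64(-0.003), np.float64(-0.047), 0, 0.032, np.float64(-0.003), np.float64(-0.059), 0, 0.04, np.float64(-0.003), np.float64(-0.071), 0, 0.048, np.float64(-0.003), np.float64(-0.083), 0, 0.056, np.float64(-0.003), np.float64(-0.095), 0, 0.064]
```

>>> servo_tool --series '[-0.009,-0.002,0,0.006,-0.018,-0.005,0,0.013,-0.027,-0.008,0,0.019,-0.036,-0.01,0,0.025,-0.046,-0.013,0,0.032,-0.055,-0.016,0,0.038,-0.064,-0.019,0,0.045,-0.073,-0.022,0,0.051]'

```text
time: 7.88
tool_pos: [0.596, 0.0675, 0.2637]
tool_rot: [0.0, 1.0, 0.008, -0.0]
wrist_force: [2.2, 2.5, -10.9]
width: 0.0128
finger_force: 24.4
```

>>> servo_tool --series '[-0.018,-0.006,-0.004,0.013,-0.036,-0.013,-0.004,0.025,-0.053,-0.02,-0.004,0.038,-0.071,-0.028,-0.004,0.051,-0.088,-0.035,-0.004,0.064,-0.105,-0.043,-0.004,0.076,-0.122,-0.052,-0.004,0.089,-0.139,-0.061,-0.004,0.102]'

```text
time: 8.55
tool_pos: [0.5752, 0.0585, 0.2636]
tool_rot: [-0.0, 0.996, 0.089, 0.0]
wrist_force: [1.5, 2.5, -7.7]
width: 0.0129
finger_force: 24.5
```

>>> servo_tool --series '[-0.021,-0.011,0,0.016,-0.041,-0.023,0,0.032,-0.061,-0.036,0,0.048,-0.081,-0.049,0,0.064,-0.101,-0.062,0,0.08,-0.12,-0.076,0,0.095,-0.139,-0.091,0,0.111,-0.157,-0.106,0,0.127]'

```text
time: 9.22
tool_pos: [0.5516, 0.0428, 0.2636]
tool_rot: [-0.0, 0.982, 0.188, 0.0]
wrist_force: [1.5, 2.7, -7.1]
width: 0.0128
finger_force: 24.5
```

>>> servo_tool --series '[-0.018,-0.015,0,0.016,-0.036,-0.031,0,0.032,-0.053,-0.047,0,0.048,-0.07,-0.064,0,0.064,-0.086,-0.081,0,0.08,-0.102,-0.099,0,0.095,-0.118,-0.116,0,0.111,-0.133,-0.135,0,0.127]'

```text
time: 9.88
tool_pos: [0.5317, 0.0226, 0.2636]
tool_rot: [-0.0, 0.959, 0.285, 0.0]
wrist_force: [2.6, 4.0, -8.2]
width: 0.0133
finger_force: 24.5
```

>>> servo_tool --series '[-0.015,-0.019,0,0.016,-0.029,-0.038,0,0.032,-0.042,-0.057,0,0.048,-0.056,-0.077,0,0.064,-0.068,-0.097,0,0.08,-0.081,-0.117,0,0.095,-0.092,-0.138,0,0.111,-0.103,-0.158,0,0.127]'

```text
time: 10.55
tool_pos: [0.5162, -0.0011, 0.2636]
tool_rot: [-0.0, 0.925, 0.379, 0.0]
wrist_force: [2.2, 2.4, -8.4]
width: 0.013
finger_force: 24.6
```

>>> servo_tool --series '[-0.011,-0.021,0,0.016,-0.021,-0.043,0,0.032,-0.03,-0.064,0,0.048,-0.039,-0.086,0,0.064,-0.048,-0.108,0,0.08,-0.056,-0.131,0,0.095,-0.063,-0.153,0,0.111,-0.07,-0.176,0,0.127]'

```text
time: 11.22
tool_pos: [0.5057, -0.0273, 0.2635]
tool_rot: [-0.0, 0.883, 0.469, 0.0]
wrist_force: [1.5, 3.7, -8.7]
width: 0.0129
finger_force: 24.6
```

>>> servo_tool --series '[-0.006,-0.023,0,0.016,-0.012,-0.046,0,0.032,-0.017,-0.069,0,0.048,-0.021,-0.092,0,0.064,-0.025,-0.116,0,0.08,-0.029,-0.139,0,0.095,-0.031,-0.163,0,0.111,-0.034,-0.186,0,0.127]'

```text
time: 11.88
tool_pos: [0.5007, -0.0549, 0.2636]
tool_rot: [-0.0, 0.832, 0.555, 0.0]
wrist_force: [2.6, 3.3, -8.2]
width: 0.0128
finger_force: 24.5
```

```bash
python3 - <<'E'
from h import *
import cv2
o=get_obs(); im=snapshot("wrist"); cv2.imwrite("pics/w3.png",im[:,:,::-1]); print(o["tool_pos"],o["wrist_force"])
s=snapshot("scene"); cv2.imwrite("pics/s3.png",cv2.resize(s[150:350,240:440],None,fx=3,fy=3,interpolation=2)[:,:,::-1])
E
python3 arc.py .6425 -.0665 .607 .0711 1.24 1.34 1.44 1.48 1.52 1.56 1.6 1.64| sed 's/np.float64(\([^)]*\))/\1/g'
```

```text
[ 0.50069905 -0.05491608  0.26356853] [ 2.55666408  3.26171108 -8.21192808]
1.24 1.34 [-0.001, -0.012, 0, 0.008, -0.002, -0.024, 0, 0.016, -0.002, -0.035, 0, 0.024, -0.003, -0.047, 0, 0.032, -0.003, -0.059, 0, 0.04, -0.003, -0.071, 0, 0.048, -0.003, -0.083, 0, 0.056, -0.003, -0.095, 0, 0.064]
1.34 1.44 [0.0, -0.012, 0, 0.008, 0.001, -0.024, 0, 0.016, 0.001, -0.035, 0, 0.024, 0.002, -0.047, 0, 0.032, 0.003, -0.059, 0, 0.04, 0.004, -0.071, 0, 0.048, 0.005, -0.083, 0, 0.056, 0.007, -0.094, 0, 0.064]
1.44 1.48 [0.001, -0.005, 0, 0.003, 0.001, -0.009, 0, 0.006, 0.002, -0.014, 0, 0.01, 0.002, -0.019, 0, 0.013, 0.003, -0.023, 0, 0.016, 0.004, -0.028, 0, 0.019, 0.005, -0.033, 0, 0.022, 0.005, -0.038, 0, 0.025]
1.48 1.52 [0.001, -0.005, 0, 0.003, 0.002, -0.009, 0, 0.006, 0.002, -0.014, 0, 0.01, 0.003, -0.019, 0, 0.013, 0.004, -0.023, 0, 0.016, 0.005, -0.028, 0, 0.019, 0.006, -0.033, 0, 0.022, 0.007, -0.037, 0, 0.025]
1.52 1.56 [0.001, -0.005, 0, 0.003, 0.002, -0.009, 0, 0.006, 0.003, -0.014, 0, 0.01, 0.004, -0.019, 0, 0.013, 0.005, -0.023, 0, 0.016, 0.006, -0.028, 0, 0.019, 0.007, -0.032, 0, 0.022, 0.008, -0.037, 0, 0.025]
1.56 1.6 [0.001, -0.005, 0, 0.003, 0.002, -0.009, 0, 0.006, 0.004, -0.014, 0, 0.01, 0.005, -0.018, 0, 0.013, 0.006, -0.023, 0, 0.016, 0.007, -0.027, 0, 0.019, 0.008, -0.032, 0, 0.022, 0.01, -0.037, 0, 0.025]
1.6 1.64 [0.001, -0.005, 0, 0.003, 0.003, -0.009, 0, 0.006, 0.004, -0.014, 0, 0.01, 0.005, -0.018, 0, 0.013, 0.007, -0.023, 0, 0.016, 0.008, -0.027, 0, 0.019, 0.01, -0.032, 0, 0.022, 0.011, -0.036, 0, 0.025]
```

View pics/w3.png

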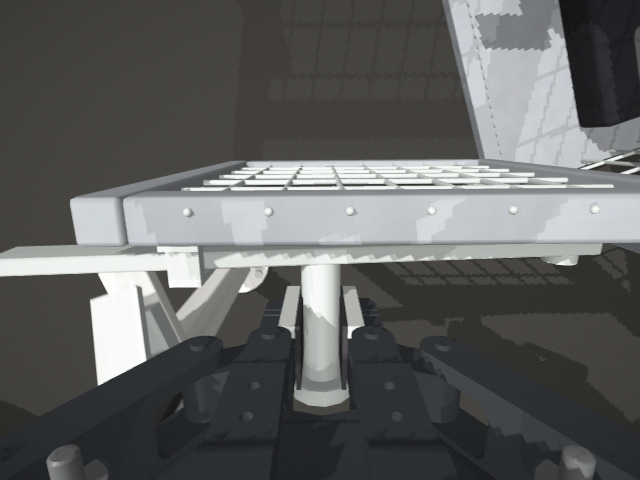

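View pics/s3.png

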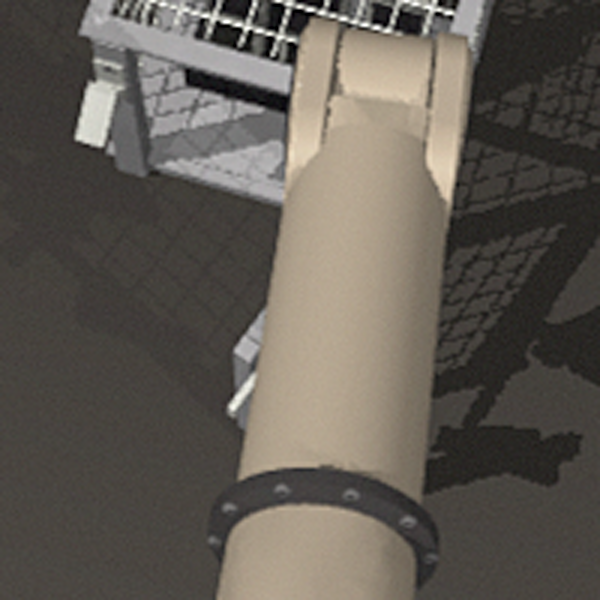

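The wrist view shows the bar running left at row 260, passing above the post's ramp at (120,290–380). The arm hides the post in scene. I'll go on carefully, watching the +y force for the buffer.

>>> servo_tool --series '[-0.001,-0.012,0,0.008,-0.002,-0.024,0,0.016,-0.002,-0.035,0,0.024,-0.003,-0.047,0,0.032,-0.003,-0.059,0,0.04,-0.003,-0.071,0,0.048,-0.003,-0.083,0,0.056,-0.003,-0.095,0,0.064]'

```text
time: 12.65
tool_pos: [0.5004, -0.0698, 0.2635]
tool_rot: [-0.0, 0.803, 0.595, -0.0]
wrist_force: [1.3, 5.4, -6.1]
width: 0.0131
finger_force: 25.1
```

>>> servo_tool --series '[0,-0.009,0,0.006,0.001,-0.019,0,0.013,0.001,-0.028,0,0.019,0.001,-0.038,0,0.025,0.002,-0.047,0,0.032,0.003,-0.057,0,0.038,0.004,-0.066,0,0.045,0.004,-0.075,0,0.051]'

```text
time: 13.32
tool_pos: [0.5011, -0.0813, 0.2634]
tool_rot: [0.0, 0.779, 0.627, 0.0]
wrist_force: [1.1, 4.2, -5.3]
width: 0.0126
finger_force: 25.3
```

>>> servo_tool --series '[0.001,-0.006,0.002,0.004,0.001,-0.013,0.002,0.008,0.002,-0.019,0.002,0.013,0.002,-0.019,0.002,0.013]'

```text
time: 13.65
tool_pos: [0.5015, -0.0843, 0.2635]
tool_rot: [0.0, 0.773, 0.634, -0.0]
wrist_force: [0.3, 4.6, -7.0]
width: 0.0131
finger_force: 25.3
```

>>> servo_tool --series '[0.001,-0.006,0,0.004,0.002,-0.013,0,0.008,0.003,-0.019,0,0.013,0.003,-0.019,0,0.013]'

```text
time: 13.98
tool_pos: [0.5019, -0.0871, 0.2635]
tool_rot: [0.0, 0.766, 0.642, -0.0]
wrist_force: [1.0, 4.1, -7.4]
width: 0.0131
finger_force: 25.2
```

>>> servo_tool --series '[0.001,-0.006,0,0.004,0.002,-0.013,0,0.008,0.003,-0.019,0,0.013,0.003,-0.019,0,0.013]'

```text
time: 14.32
tool_pos: [0.5023, -0.09, 0.2636]
tool_rot: [0.0, 0.76, 0.65, -0.0]
wrist_force: [1.8, 4.6, -8.8]
width: 0.013
finger_force: 25.1
```

>>> servo_tool --series '[0.001,-0.006,0,0.004,0.002,-0.013,0,0.008,0.003,-0.019,0,0.013,0.003,-0.019,0,0.013]'

```text
time: 14.65
tool_pos: [0.5028, -0.0928, 0.2636]
tool_rot: [0.0, 0.753, 0.658, -0.0]
wrist_force: [1.7, 4.4, -8.8]
width: 0.0128
finger_force: 25.0
```

>>> servo_tool --series '[0.001,-0.006,0,0.004,0.002,-0.013,0,0.008,0.004,-0.019,0,0.013,0.004,-0.019,0,0.013]'

```text
time: 14.98
tool_pos: [0.5034, -0.0956, 0.2636]
tool_rot: [-0.0, 0.746, 0.666, -0.0]
wrist_force: [1.0, 4.5, -8.7]
width: 0.0125
finger_force: 25.0
```

>>> servo_tool --series '[0.001,-0.006,0,0.004,0.002,-0.013,0,0.008,0.004,-0.019,0,0.013,0.004,-0.019,0,0.013]'

```text
time: 15.32
tool_pos: [0.504, -0.0984, 0.2636]
tool_rot: [-0.0, 0.74, 0.673, 0.0]
wrist_force: [2.8, 4.8, -9.4]
width: 0.0124
finger_force: 25.0
```

>>> servo_tool --series '[0.001,-0.006,0,0.004,0.003,-0.013,0,0.008,0.004,-0.019,0,0.013,0.004,-0.019,0,0.013]'

```text
time: 15.65
tool_pos: [0.5042, -0.0992, 0.2636]
tool_rot: [-0.002, 0.732, 0.681, 0.001]
wrist_force: [0.7, 8.3, -8.4]
width: 0.013
finger_force: 24.4
```

The buffer is felt: y stalled and the force rose from 4.6 N to 8.3 N. I'll back off about a millimetre and lower the bar into the slot.

>>> servo_tool --series '[-0.002,0.009,0,-0.006,-0.004,0.018,0,-0.012,-0.004,0.018,0,-0.012,-0.004,0.018,0,-0.012]'

```text
time: 15.98
tool_pos: [0.504, -0.0983, 0.2636]
tool_rot: [-0.0, 0.739, 0.674, 0.0]
wrist_force: [2.8, 5.0, -9.6]
width: 0.0128
finger_force: 24.8
```

>>> servo_tool --series '[0,0,-0.006,0,0,0,-0.012,0,0,0,-0.018,0,0,0,-0.024,0,0,0,-0.024,0]'

```text
time: 16.4
tool_pos: [0.5039, -0.0987, 0.2607]
tool_rot: [0.0, 0.739, 0.674, -0.0]
wrist_force: [-2.6, 3.3, -0.9]
width: 0.0132
finger_force: 25.9
```

>>> servo_tool --series '[0,0,-0.006,0,0,0,-0.012,0,0,0,-0.016,0,0,0,-0.02,0,0,0,-0.02,0]'

```text
time: 16.82
tool_pos: [0.5039, -0.0988, 0.2572]
tool_rot: [0.0, 0.739, 0.673, -0.0]
wrist_force: [-2.5, 3.3, 0.0]
width: 0.0127
finger_force: 26.1
```

>>> servo_tool --series '[0,0,-0.005,0,0,0,-0.01,0,0,0,-0.01,0,0,0,-0.01,0]'

```text
time: 17.15
tool_pos: [0.5038, -0.0988, 0.2554]
tool_rot: [0.0, 0.739, 0.673, -0.0]
wrist_force: [-3.1, 3.3, 0.5]
width: 0.013
finger_force: 26.1
```

>>> servo_tool --series '[0,0,-0.004,0,0,0,-0.008,0,0,0,-0.008,0,0,0,-0.008,0]'

```text
time: 17.48
tool_pos: [0.5038, -0.0986, 0.2547]
tool_rot: [0.0, 0.739, 0.674, -0.0]
wrist_force: [-4.4, 2.5, 3.4]
width: 0.0125
finger_force: 26.2
```

>>> servo_tool --series '[0,0,-0.003,0,0,0,-0.006,0,0,0,-0.006,0,0,0,-0.006,0]'

```text
time: 17.82
tool_pos: [0.5038, -0.0986, 0.2545]
tool_rot: [0.0, 0.739, 0.674, -0.0]
wrist_force: [-4.6, 1.9, 6.5]
width: 0.0127
finger_force: 26.7
```

The bar is fully down (254.5 mm, as at the start). I'll ease the gate back against the nose to prove the catch.

>>> servo_tool --series '[0,0.006,0.004,-0.004,-0.001,0.012,0.005,-0.008,-0.002,0.018,0.005,-0.012,-0.002,0.018,0.005,-0.012]'

```text
time: 18.15
tool_pos: [0.5034, -0.0963, 0.2545]
tool_rot: [0.0, 0.746, 0.666, -0.001]
wrist_force: [-5.0, 1.0, 3.7]
width: 0.013
finger_force: 26.6
```

>>> servo_tool --series '[0,0.004,0,-0.003,-0.001,0.008,0,-0.005,-0.001,0.012,0,-0.008,-0.001,0.012,0,-0.008]'

```text
time: 18.48
tool_pos: [0.5033, -0.0961, 0.2545]
tool_rot: [0.001, 0.75, 0.661, -0.001]
wrist_force: [-5.3, -3.0, 4.2]
width: 0.013
finger_force: 28.1
```

>>> servo_tool --series '[0,-0.008,0,0,0,-0.008,0,0,0,-0.008,0,0]'

```text
time: 18.73
tool_pos: [0.5033, -0.0963, 0.2545]
tool_rot: [0.001, 0.75, 0.662, -0.001]
wrist_force: [-5.1, -0.5, 4.2]
width: 0.0132
finger_force: 28.1
```

>>> servo_tool --series '[0,0,0,0,0,0,0,0,0,0,0,0,0,0,0,0,0,0,0,0,0,0,0,0]' --grip -0.1

```text
time: 19.23
tool_pos: [0.5038, -0.0952, 0.2543]
tool_rot: [0.0, 0.75, 0.662, 0.0]
wrist_force: [0.1, 1.0, -0.4]
width: 0.0469
finger_force: 0.0
```

Run:
```python
from h import *
import cv2
im=snapshot("wrist"); cv2.imwrite("pics/w4.png",im[:,:,::-1]); o=get_obs();print(o["tool_pos"],o["wrist_force"],o["width"])
```

```text
[ 0.5036948  -0.09512794  0.25423941] [-0.11891912 -0.45015461  0.24633232] 0.04713538803800825
```

View pics/w4.png

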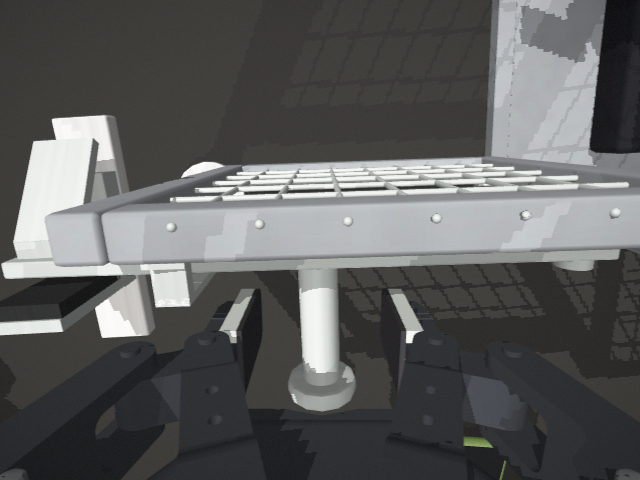

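The stem stands free between the open pads, and the bar sits between the nose block and the dark buffer at (60,290). The gate holds by itself, so I'll rise straight up.

>>> servo_tool --series '[0,0,0.08,0,0,0,0.2,0,0,0,0.4,0,0,0,0.6,0,0,0,0.8,0,0,0,0.95,0,0,0,0.95,0,0,0,0.95,0]'

```text
time: 19.95
tool_pos: [0.5042, -0.0949, 0.3982]
tool_rot: [0.001, 0.75, 0.662, 0.001]
wrist_force: [-0.3, -0.7, 0.2]
width: 0.0469
finger_force: 0.0
```

Run:
```python
from h import *
import cv2
o=get_obs(); im=snapshot("wrist"); cv2.imwrite("pics/w5.png",im[:,:,::-1]);print(o["tool_pos"],o["wrist_force"])
for n in("knob","bar_tip"):
    for d in spot_point(n,"wrist")[:1]: print(n,np.round(d["xy"],1),round(d["confidence"],2),np.round(wz(d["xy"],.195,o),4))
```

```text
[ 0.50420364 -0.09490989  0.39815513] [-0.30271427 -0.71336304  0.15623993]
bar_tip [164.7 198.7] 0.8 [ 0.3994 -0.0569  0.195 ]
```

View pics/w5.png

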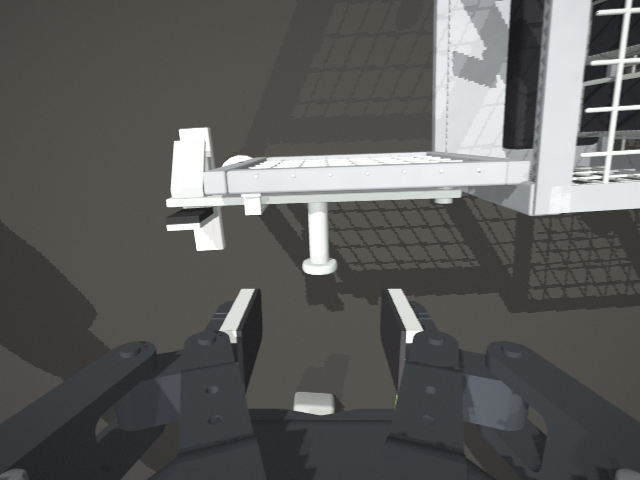

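The gate stays open with the bar in the slot in front of the buffer, at (185,205), and the gripper is clear of everything.

```bash
python3 -c "
from bench import *
print(hand_in())"
```

```text
the job is handed in; nothing more can be done
None
```

The gate is open and held by itself: the latch bar dropped fully into the hold-back catch on the post, the gripper is clear of everything, and the job was handed in at about 20 s.

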